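# Seat the thermometer probe in the dry-block checker

## Task

Before the session the cool box's cordless thermometer probe is to be checked: take it out of its stand and put it in the test well of the dry-block checker. The well is a single unmarked blind hole somewhere round the checker's black insert and has to be felt for with the tip, which drops in as it is slid lightly over the face; then push the probe fully home, upright with its collar down on the face, and let go. Be gentle - the tip must not be pressed on the face with more than about 15 N, nor the probe tipped over - and leave the stand and the things around where they are.

Things in the scene. Friction and masses are not known exactly. Their poses are not given: they have to be found in the camera images.
- probe: cordless thermometer probe, upright: white handle 24 mm (x) by 18 mm (y), a steel collar 20 mm across under it, then a steel sheath 7 mm thick, 32 mm long, with a ball-round tip. Origin on its axis at the collar's underside, z up; the flats to grip (18 mm apart) face +y and -y from z = 12 to 55 mm; top at z = 60 mm. 55 to 90 g
- probe_tip (a point): the very tip of the sheath, 32 mm below the probe's origin
- stand: weighted round probe stand, loose: foot 72 mm across, 52 mm high, with an upright tube (27 mm across, bore 13 mm) in which the sheath hangs, the collar resting on the tube's top. Origin at the centre of its underside; 0.6 kg
- checker: dry-block thermometer checker, fixed: white housing 116 mm wide (y), from x = -98 to +65 mm, 88 mm high, with a sloped panel on its -x side and a round black metal insert 60 mm across in its top, ringed by a flat bezel 91 mm across that stands 2 mm above the insert's face. Origin on the insert's axis, at the underside
- checker_face (a point): centre of the insert's flat level face, 90 mm above the couch. The one test well is a blind hole 9.4 mm across and 36 mm deep whose centre lies 16 mm from this point, in an unknown direction: the insert was dropped in at any bearing, whatever the checker's yaw. It sits too tight for the probe to turn it
- vial_a: glass vial, purple cap, 22 mm across, 47 mm high; origin under its centre; bystander
- vial_b: glass vial, grey cap, 22 mm across, 47 mm high; origin under its centre; bystander
- plaster_box: small carton 50x82x36 mm; origin under its centre; bystander
- needle_box: small carton 58x106x43 mm; origin under its centre; bystander
Not all that is in view belongs to the job. Of the things shaped like the probe, the white one is meant.

How it is judged:
By the outcome, as a careful person would: the job done as asked, in the order asked, and still so for the second after the job is handed in, with the robot touching nothing.
It also fails if it takes over 72 s, if anything falls off the work surface, if the arm or the gripper's body presses on something with over 40 N, if the wrist force passes 120 N, or if a joint passes its speed limit or range.

## Robot

A 6-joint arm with a two-finger parallel gripper is mounted at the origin on a cart in front of the work surface, level with it; the furniture and walls round the work are solid. World frame = base frame: x ahead of the robot, y to its left, z up, the work surface at z = 0. Lengths are in m, angles in rad, forces in N, time in s.
With the tool pointing down it reaches from about 0.275 to 0.775 m from the base axis. Payload 14.6 kg.
Tool frame: the origin (TCP) lies between the finger pads; the fingertips stand 11 mm ahead of it and the grasp point (between the pads) lies 8 mm behind it; z points along the fingers, y is the line along which they close (so a half turn about z gives the same grasp; the last joint's range is limited). The gripper opens to 85 mm and grips with 20 to 120 N. Pads are 22 mm wide; open, the fingers measure 114 mm over their backs; the gripper's body (76 mm by 85 mm) begins 54 mm behind the grasp point. The pads swing forward as they close: fully open they stand 13 mm farther back than shut.
Start: joints at [-1.327, 0.263, -0.048, 1.259, 0, 1.415], TCP at [0.204, -0.484, 0.242] pointing down, gripper open.
Joint ranges: [-2.65, 2.65], [-0.89, 1.7], [-1.18, 1.37], [-2.13, 2.11], [-1.35, 1.29], [-3.14, 3.14]. Speed limits (rad/s): [1.89, 1.89, 2.57, 2.79, 3.14, 3.14].

## Interface

Orientations are given as a unit quaternion [x, y, z, w].
In Python, from station import env gives the robot as it stands. The module is installed in compiled form; this text tells all that it offers.
- The arm moves only by the shell command python3 -m jog 'ROWS' [FORCE]. ROWS is JSON, a list of rows, each an object with "delta_rot": the turn, a rotation vector about the tool's x, y, z in rad, a list of three; "travel": the shift along the tool's x, y, z in m, a list of three; "grip": the finger opening in m, from 0 to 0.0854. In form: [{"delta_rot": [wx, wy, wz], "travel": [tx, ty, tz], "grip": grip}, ...]. A call has 1 to 10 rows; each row shifts and turns the commanded pose from where the row before left it, along the tool's axes as they then stand; what a row does not reach is not made up. A row lasts 1/8 s, in which the tool goes at most 62.5 mm and 10.7 degrees, less where a joint would pass 70% of its speed; a pose out of reach is approached as far as the arm can. A call with a gripper value outside its range is refused whole. The fingers move at their own pace and stop on an object; FORCE is the grip in N (left out, the last holds). Time passes only in rows, so rows that do not move let the fingers close. It gives the time, the measured TCP pose, the force, the opening and the grip force at its end, in the units of the state.
- env.observe(): the state, without advancing time (a new reading comes with each control period).
- env.get_image(name): name is "side" or "top"; returns a dict with "color" (400x640x3 uint8, red, green, blue), "fovy" (degrees; the focal length in pixels is half the picture's height over the tangent of half this angle, whatever the lens; pixels are square), "cx", "cy" (the principal point, pixels), "cam_to_world" (4x4, takes a point from camera to world coordinates). Camera axes: x right, y down, z forward; pixel columns grow to the right and rows downward; lengths in m; the calibration is good to about 2 mm. A picture is of the moment at which its call begins. There is no depth.
- env.hand_in(): hands the job in; it is judged then, once.
Trained networks look in the newest picture that a camera, given by its name, has taken for a name from the list of things; names that differ only in an ending like _2 or _b are one class to them, and where a whole thing is asked for, a point or a joint stands for the part that bears it (a point fixed in the world has none). Each returns a list of dicts, best first, with "conf" (0 to 1); they miss things now and then, are a little off and sometimes report something else, mostly with a low value. They report only what shows in the picture. A call takes as long as a camera call. They do not tell look-alikes from the thing itself.
- env.silhouettes(name, camera): "mask" (400x640 bool, what is visible of it) and "rect" ([left, top, right, bottom] in pixels, round what is visible of it).
The state is a dict: "clock": time; "joint_positions": joint angles; "dq": joint speeds; "joint_torque": joint torques, N m; "tool_pos": TCP position; "ee_rot": TCP orientation; "ft_force": force on the tool from outside, world axes, zero at the start; "ft_torque": the same for the moment, N m; "grip_width": finger opening in m; "grasp_force": force on a finger pad.
Only numpy, scipy, OpenCV 4.12 (cv2) and the standard library are available. Lean on these libraries where they do the work, as an engineer would, in place of code of your own. Each camera call takes 0.05 s, during which the arm holds its last target. There are 200 camera calls.

## Working session

There is one attempt and no reset: what is moved stays moved. The work goes in short steps, Python scripts to look and compute and a shell command to move; the robot and the scene stay as the last step left them, time stands still between calls to the robot, and variables do not carry over. Pictures are saved under pics/ and viewed, at most 10 in all, crops included, and the job is handed in when it is done.

```bash
mkdir -p pics
cat > h.py <<'E'
import numpy as np, cv2
from station import env
def save(cam,fn):
    im=env.get_image(cam); cv2.imwrite(fn,im["color"][:,:,::-1]); return im
def K(im):
    f=200/np.tan(np.radians(im["fovy"])/2); return f,im["cx"],im["cy"],np.array(im["cam_to_world"])
def px2w(im,u,v,z):
    f,cx,cy,T=K(im); d=T[:3,:3]@np.array([(u-cx)/f,(v-cy)/f,1]); o=T[:3,3]
    return o+d*(z-o[2])/d[2]
def w2px(im,p):
    f,cx,cy,T=K(im); c=T[:3,:3].T@(np.array(p)-T[:3,3]); return c[0]/c[2]*f+cx,c[1]/c[2]*f+cy
E
python3 - <<'E'
from h import *
a=save("side","pics/s0.png"); b=save("top","pics/t0.png")
cv2.imwrite("pics/both.png",cv2.resize(np.vstack([cv2.imread("pics/s0.png"),cv2.imread("pics/t0.png")]),None,fx=.75,fy=.75))
for n,im in(("side",a),("top",b)):
    print(n,im["fovy"],np.round(im["cam_to_world"],3).tolist())
    for t in("probe","stand","checker","vial_a","plaster_box","needle_box"):
        for d in env.silhouettes(t,n): print(t,round(d["conf"],2),d["rect"])
print(env.observe())
E
```

```text
side 50.27405376752738 [[0.999, 0.0, -0.05, 0.59], [0.046, -0.405, 0.913, -0.828], [-0.02, -0.914, -0.405, 0.427], [0.0, 0.0, 0.0, 1.0]]
probe 0.77 [240.5, 234.7, 257.1, 271.2]
stand 0.85 [234.0, 266.6, 275.4, 304.4]
stand 0.24 [241.7, 234.7, 257.0, 272.4]
checker 0.63 [275.5, 160.3, 347.3, 209.6]
vial_a 0.79 [278.2, 219.3, 285.7, 245.4]
vial_a 0.52 [251.8, 219.5, 266.3, 245.2]
plaster_box 0.85 [320.3, 224.9, 356.1, 269.4]
top 57.75420089802543 [[0.02, -0.993, 0.118, 0.445], [-0.999, -0.023, -0.029, -0.03], [0.032, -0.118, -0.993, 0.92], [0.0, 0.0, 0.0, 1.0]]
probe 0.63 [389.6, 233.0, 407.6, 239.9]
stand 0.69 [377.4, 222.1, 404.2, 254.4]
checker 0.56 [192.7, 162.0, 255.8, 239.9]
plaster_box 0.93 [320.6, 165.5, 361.0, 194.0]
needle_box 0.58 [207.7, 109.2, 251.6, 157.3]
needle_box 0.27 [375.8, 223.5, 404.7, 251.5]
{'clock': 0.7, 'joint_positions': array([-1.32731726e+00,  2.63103197e-01, -4.82997509e-02,  1.25937902e+00,
        1.49321070e-06,  1.41547227e+00]), 'dq': array([ 2.49795493e-04, -9.05822987e-05,  1.50057558e-03, -1.95348511e-04,
        7.56217672e-04,  3.01327701e-04]), 'joint_torque': array([ 1.18231350e-03, -6.37307167e+01,  3.84734273e+01,  1.19557197e-03,
       -9.93522644e-05,  2.12177838e-05]), 'tool_pos': array([ 0.20385262, -0.48382008,  0.24227672]), 'ee_rot': array([9.80185293e-01, 1.98082789e-01, 1.06224382e-06, 7.13989288e-06]), 'ft_force': array([0.97858861, 0.03925391, 0.79882508]), 'ft_torque': array([-0.00398283,  0.0079016 ,  0.0278198 ]), 'grasp_force': 0.0, 'grip_width': 0.08497310227782857}
```

View pics/both.png

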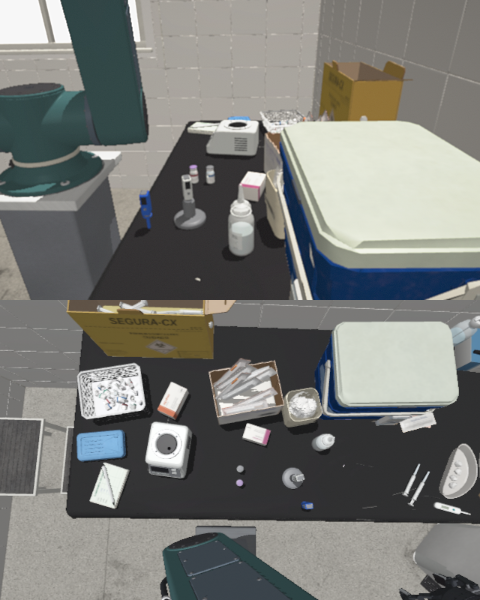

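The top and side views show a white or grey probe in the stand at side (248,250), top (392,237), and a blue look-alike at side (195,277), top (409,274). The bottle at side (321,300) is another upright thing nearby. The description says white, so I choose the one in the stand and will check it in a close crop.

Run:
```python
from h import *
s=cv2.imread("pics/s0.png"); t=cv2.imread("pics/t0.png")
def c(i,x,y,w,h,k): return cv2.resize(i[y:y+h,x:x+w],(400,300),interpolation=cv2.INTER_CUBIC)
cv2.imwrite("pics/c1.png",np.vstack([np.hstack([c(s,180,220,120,90,5),c(t,350,205,80,60,5)]),np.hstack([c(s,250,145,120,90,5),c(t,170,155,112,84,5)])]))
a=env.get_image("side");b=env.get_image("top")
m=env.silhouettes("stand","side")[0]["rect"]; 
p=env.silhouettes("probe","top")[0]; ys,xs=np.nonzero(p["mask"]); print("probe top",p["rect"],xs.mean(),ys.mean())
print(px2w(b,392,237,.1)); print(px2w(b,391,238,0))
# dark insert in top view
hsv=b["color"].astype(int).sum(2)<200
n,l,st,ce=cv2.connectedComponentsWithStats(hsv[165:220,205:245].astype(np.uint8))
for i in range(1,n):
    if st[i,4]>50: print(st[i],ce[i]+[205,165],px2w(b,*(ce[i]+[205,165]),.09))
d=env.silhouettes("checker","top")[0]; print(cv2.minAreaRect(np.argwhere(d["mask"])[:,::-1].astype(np.float32)))
```

```text
probe top [404.0, 268.2, 416.8, 280.0] 408.7741935483871 273.6290322580645
[ 0.45407157 -0.21632574  0.1       ]
[ 0.45258237 -0.23655111  0.        ]
((223.5476837158203, 200.18215942382812), (55.82545852661133, 69.81890869140625), 8.530765533447266)
```

View pics/c1.png

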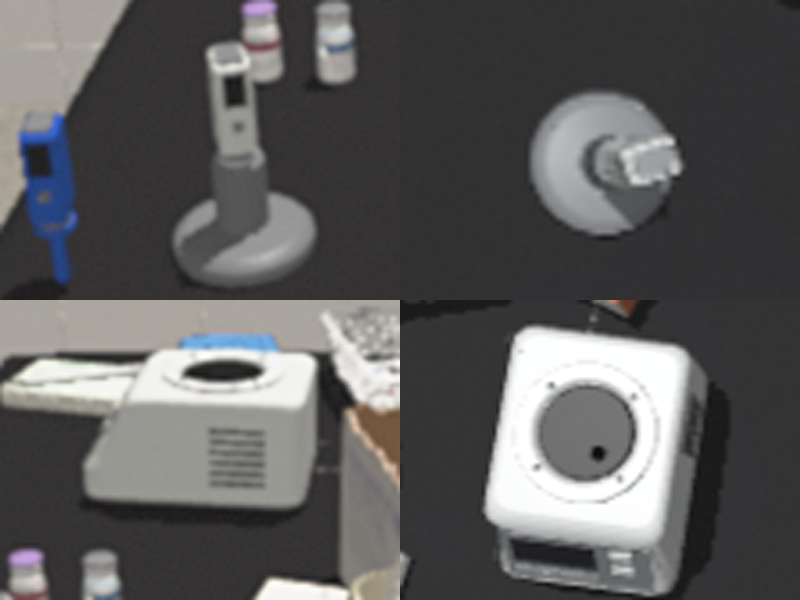

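The chosen probe is confirmed: white handle on the grey stand, with the blue one separate. The top view also shows a dark spot on the insert at about (225.4,197.8). The insert's centre is near (222.4,191.7), so the spot is about 15 mm out, which fits the well. I'll compute these points.

Run:
```python
from h import *
b=env.get_image("top"); a=env.get_image("side"); g=cv2.cvtColor(b["color"],cv2.COLOR_RGB2GRAY)
# handle top
r=g[225:250,390:412]; print(r[2:20])
# insert: dark pixels, subpixel by upsampling
x0,y0=200,170; u=cv2.resize(g[y0:y0+45,x0:x0+45],None,fx=8,fy=8,interpolation=cv2.INTER_CUBIC)
n,l,st,ce=cv2.connectedComponentsWithStats((u<150).astype(np.uint8))
for i in range(1,n):
    if 15000<st[i,4]<80000 or 1:
        if st[i,4]<500: continue
        cc=(ce[i]+.5)/8-.5+[x0,y0]; print("insert",st[i],cc,px2w(b,*cc,.09))
n,l,st,ce=cv2.connectedComponentsWithStats((u<60).astype(np.uint8))
for i in range(1,n):
    if st[i,4]>60: cc=(ce[i]+.5)/8-.5+[x0,y0]; print("hole",st[i],cc,px2w(b,*cc,.09))
for n,q,z in(("handle top",(400.2,237.6),.112),("blue",(409,274),.07),("vialA",(319,244),.047),("standfoot",(389.7,238),.01)): print(n,px2w(b,*q,z))
h=px2w(b,400.2,237.6,.112); print("side proj",w2px(a,h))
```

```text
[[161 159 157 155 155 152 147 141 137 118  77  52  50  49  49  49  49  50
   49  48  49  49]
 [161 159 157 155 154 153 152 148 142 137 115  73  51  50  49  49  49  49
   49  48  48  49]
 [162 159 158 156 154 153 152 151 147 141 135 111  66  48  49  49  50  49
   48  50  50  50]
 [162 159 158 156 154 153 153 151 150 146 139 131 101  52  49  49  49  49
   48  49  48  48]
 [155 151 150 154 155 150 148 149 149 149 144 136 121  89  53  49  50  49
   48  50  49  49]
 [111 111 114 149 160 142 133 139 144 146 161 167 173 168 120  49  49  49
   49  49  48  49]
 [109 148 155 165 164 146 148 160 169 173 205 221 200 207 186  51  49  49
   50  48  48  48]
 [144 157 167 164 153 166 179 207 222 203 187 181 159 148 115  69  50  50
   49  49  47  49]
 [145 138 138 139 186 220 206 189 183 162 160 159 159 157 146 104  48  49
   48  48  49  49]
 [143 129 123 117 177 205 190 167 162 161 160 159 158 157 156 123  56  49
   49  49  48  48]
 [147 128 116  93 131 188 189 161 162 161 159 158 158 157 178 162  82  50
   49  50  49  49]
 [144 131 130 103 102 192 194 151 162 160 159 158 157 153 187 178  97  49
   
[... 324 characters left out ...]
  98  90  86  83  82 105  96  52  49  49  49
   48  48  49  49]
 [132  86  83  81  83  85  85  85  84  85  83  81  87  74  48  50  49  49
   49  49  49  50]
 [137  98  89  88  87  86  85  84  85  84  83  81  62  42  49  49  49  48
   50  49  50  49]]
insert [   68    69   222   218 37943] [221.85038907 191.72428215] [0.54941742 0.17295206 0.09      ]
hole [190 208  30  31 730] [225.0734589  197.47226027] [0.53635903 0.1649687  0.09      ]
handle top [ 0.45297596 -0.23198938  0.112     ]
blue [ 0.36985678 -0.26254946  0.07      ]
vialA [ 0.43456633 -0.0529493   0.047     ]
standfoot [ 0.45243743 -0.23101798  0.01      ]
side proj (np.float64(246.1967173319152), np.float64(235.15196437021845))
```

```bash
python3 -m jog '[{"delta_rot":[0,0,0],"travel":[0.041,-0.017,0],"grip":0.055},{"delta_rot":[0,0,0],"travel":[0.041,-0.017,0],"grip":0.055},{"delta_rot":[0,0,0],"travel":[0.041,-0.017,0],"grip":0.055},{"delta_rot":[0,0,0],"travel":[0.041,-0.017,0],"grip":0.055},{"delta_rot":[0,0,0],"travel":[0.041,-0.017,0],"grip":0.055},{"delta_rot":[0,0,0],"travel":[0.041,-0.017,0],"grip":0.055},{"delta_rot":[0,0,0],"travel":[0.041,-0.017,0],"grip":0.055},{"delta_rot":[0,0,0],"travel":[0.041,-0.017,0],"grip":0.055}]' 30
python3 -m jog '[{"delta_rot":[0,0,-0.18],"travel":[0,0,0],"grip":0.055},{"delta_rot":[0,0,-0.18],"travel":[0,0,0],"grip":0.055},{"delta_rot":[0,0,-0.18],"travel":[0,0,0],"grip":0.055},{"delta_rot":[0,0,-0.18],"travel":[0,0,0],"grip":0.055},{"delta_rot":[0,0,-0.18],"travel":[0,0,0],"grip":0.055},{"delta_rot":[0,0,-0.18],"travel":[0,0,0],"grip":0.055},{"delta_rot":[0,0,-0.18],"travel":[0,0,0],"grip":0.055},{"delta_rot":[0,0,-0.19],"travel":[0,0,0],"grip":0.055},{"delta_rot":[0,0,0],"travel":[0,0,0],"grip":0.055}]'
cat >> h.py <<'E'
from scipy.spatial.transform import Rotation as R
def st(): 
    o=env.observe(); return o,np.array(o["tool_pos"]),R.from_quat(o["ee_rot"]).as_matrix()
def to(p):
    o,t,M=st(); print("TCP",t.round(4),"need tool travel",(M.T@(np.array(p)-t)).round(4),"yaw x,y",np.degrees(np.arctan2(M[1,:2],M[0,:2])).round(2),"zdir",M[:,2].round(4)); 
    print("F",o["ft_force"].round(2),"T",o["ft_torque"].round(3),"grip",o["grip_width"],o["grasp_force"],"t",o["clock"])
E
python3 - <<'E'
from h import *
to([.453,-.232,.079])
save("top","pics/t1.png");save("side","pics/s1.png")
s=cv2.imread("pics/s1.png"); t=cv2.imread("pics/t1.png")
cv2.imwrite("pics/c2.png",np.hstack([cv2.resize(s[140:320,160:340],(400,400)),cv2.resize(t[190:290,340:440],(400,400))]))
E
```

```text
clock: 2.05
tool_pos: [0.4543, -0.23, 0.2424]
ee_rot: [0.98, 0.198, 0.0, 0.0]
ft_force: [-0.1, -0.7, -0.3]
grip_width: 0.0551
grasp_force: 0.0
clock: 3.18
tool_pos: [0.4533, -0.2311, 0.2423]
ee_rot: [0.604, 0.797, 0.0, 0.0]
ft_force: [0.5, 0.3, -0.1]
grip_width: 0.0548
grasp_force: 0.0
TCP [ 0.4533 -0.2311  0.2423] need tool travel [-0.0008 -0.0006  0.1633] yaw x,y [105.72  15.72] zdir [ 0. -0. -1.]
F [ 0.45  0.26 -0.09] T [-0.001 -0.009  0.004] grip 0.054820996465958144 0.0 t 3.175
```

View pics/c2.png

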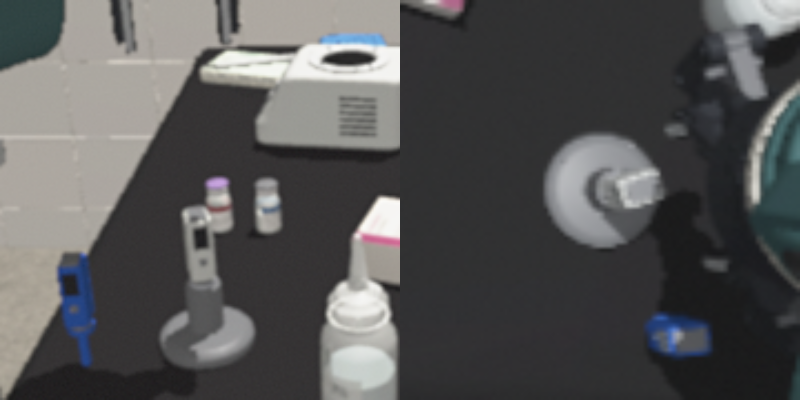

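The fingers straddle the handle and line up with it: handle at crop (638,188), fingers at (677,128) and (715,263). Descending.

```bash
python3 -m jog '[{"delta_rot":[0,0,0],"travel":[-0.001,-0.001,0.03],"grip":0.055},{"delta_rot":[0,0,0],"travel":[0,0,0.03],"grip":0.055},{"delta_rot":[0,0,0],"travel":[0,0,0.03],"grip":0.055},{"delta_rot":[0,0,0],"travel":[0,0,0.03],"grip":0.055},{"delta_rot":[0,0,0],"travel":[0,0,0.025],"grip":0.055},{"delta_rot":[0,0,0],"travel":[0,0,0.018],"grip":0.055},{"delta_rot":[0,0,0],"travel":[0,0,0],"grip":0.055}]'
python3 - <<'E'
from h import *
to([.453,-.232,.079])
save("side","pics/s2.png");s=cv2.imread("pics/s2.png")
cv2.imwrite("pics/c3.png",cv2.resize(s[190:310,190:310],(600,600)))
E
```

```text
clock: 4.15
tool_pos: [0.452, -0.2319, 0.0785]
ee_rot: [0.604, 0.797, -0.0, -0.001]
ft_force: [-0.5, -0.9, 0.6]
grip_width: 0.055
grasp_force: 0.0
TCP [ 0.452  -0.2319  0.0785] need tool travel [-0.0003  0.0009 -0.0005] yaw x,y [105.62  15.62] zdir [-0.0017  0.0012 -1.    ]
F [-0.47 -0.89  0.59] T [-0.056 -0.011  0.023] grip 0.054976153446726024 0.0 t 4.15
```

View pics/c3.png

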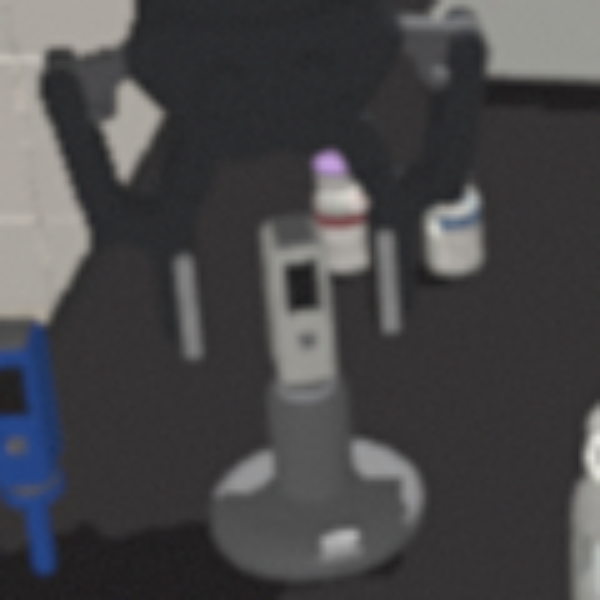

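The handle sits between the pads, about 2–3 mm toward +x of their middle (handle x≈299, pads' middle ≈289 in the crop). I'll shift the tool 2 mm and close.

```bash
python3 -m jog '[{"delta_rot":[0,0,0],"travel":[0,0.002,0],"grip":0.03},{"delta_rot":[0,0,0],"travel":[0,0,0],"grip":0.026},{"delta_rot":[0,0,0],"travel":[0,0,0],"grip":0.022},{"delta_rot":[0,0,0],"travel":[0,0,0],"grip":0.022}]' 30
python3 -c "
from h import *
to([.453,-.232,.079])
save('side','pics/s3.png');s=cv2.imread('pics/s3.png')
cv2.imwrite('pics/c4.png',cv2.resize(s[190:310,190:310],(600,600)))"
```

```text
clock: 4.7
tool_pos: [0.4546, -0.2318, 0.0795]
ee_rot: [0.603, 0.797, -0.0, 0.0]
ft_force: [-0.0, -0.5, -0.4]
grip_width: 0.0221
grasp_force: 0.0
TCP [ 0.4546 -0.2318  0.0795] need tool travel [ 0.0003 -0.0016  0.0005] yaw x,y [105.78  15.78] zdir [ 2.e-04 -2.e-04 -1.e+00]
F [-0.02 -0.47 -0.43] T [-0.023 -0.021 -0.032] grip 0.022108297492880704 0.0 t 4.7
```

View pics/c4.png

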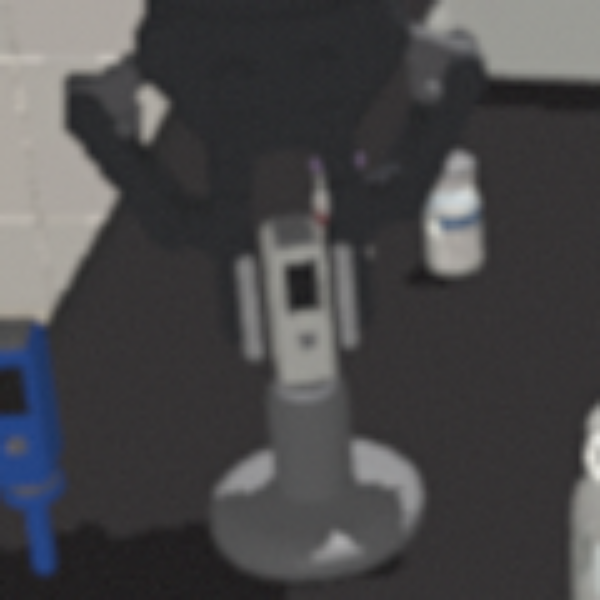

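The pads stand either side of the handle with even gaps. Closing fully, then a small lift.

```bash
python3 -m jog '[{"delta_rot":[0,0,0],"travel":[0,0,0],"grip":0.018},{"delta_rot":[0,0,0],"travel":[0,0,0],"grip":0.012},{"delta_rot":[0,0,0],"travel":[0,0,0],"grip":0.012},{"delta_rot":[0,0,0],"travel":[0,0,0],"grip":0.012}]' 50
python3 -m jog '[{"delta_rot":[0,0,0],"travel":[0,0,-0.008],"grip":0.01},{"delta_rot":[0,0,0],"travel":[0,0,-0.012],"grip":0.01},{"delta_rot":[0,0,0],"travel":[0,0,-0.02],"grip":0.01},{"delta_rot":[0,0,0],"travel":[0,0,-0.03],"grip":0.01},{"delta_rot":[0,0,0],"travel":[0,0,-0.03],"grip":0.01},{"delta_rot":[0,0,0],"travel":[0,0,-0.03],"grip":0.01},{"delta_rot":[0,0,0],"travel":[0,0,0],"grip":0.01}]'
python3 - <<'E'
from h import *
to([.5357,.1646,.17])
a=save("side","pics/s4.png");save("top","pics/t4.png");s=cv2.imread("pics/s4.png")
o,t,M=st(); 
for dz in(.033,-.027,-.059): print(w2px(a,t+[0,0,dz]))
cv2.imwrite("pics/c5.png",np.hstack([cv2.resize(s[100:310,180:320],(400,600)),cv2.resize(cv2.imread("pics/t4.png")[170:290,350:430],(400,600))]))
E
```

```text
clock: 5.25
tool_pos: [0.4546, -0.2319, 0.0793]
ee_rot: [0.603, 0.798, 0.0, 0.0]
ft_force: [-0.2, 0.4, 1.7]
grip_width: 0.0171
grasp_force: 49.4
clock: 6.12
tool_pos: [0.4553, -0.2323, 0.2118]
ee_rot: [0.603, 0.798, 0.0, 0.002]
ft_force: [0.2, -0.0, -1.4]
grip_width: 0.0174
grasp_force: 49.3
TCP [ 0.4553 -0.2323  0.2118] need tool travel [0.3602 0.1853 0.0411] yaw x,y [105.79  15.79] zdir [ 0.0032 -0.0024 -1.    ]
F [ 0.22 -0.02 -1.43] T [-0.017  0.022  0.059] grip 0.017439352780504003 49.31432783603668 t 6.125
(np.float64(239.9920950223846), np.float64(156.39961482108322))
(np.float64(243.43377625322844), np.float64(194.18565793897494))
(np.float64(245.16627046601062), np.float64(213.2066237503944))
```

View pics/c5.png

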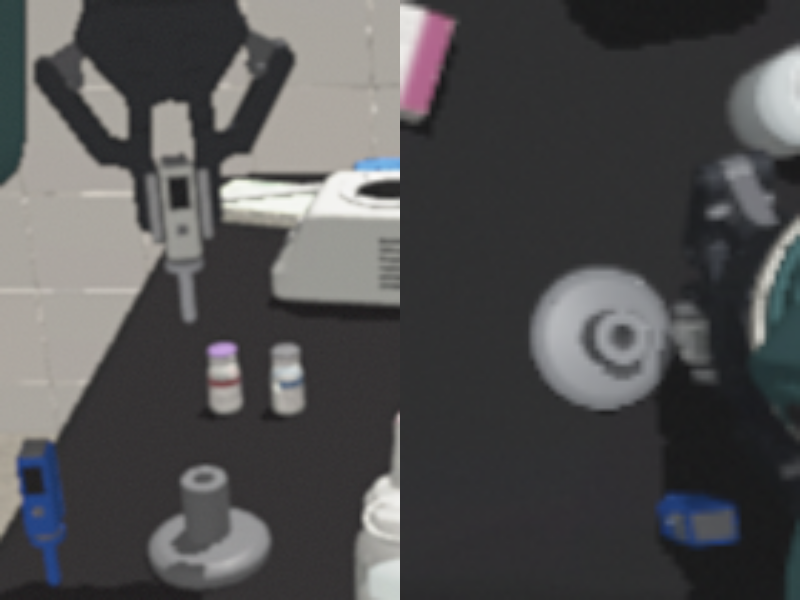

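The probe is held upright, tip at about side px (246,212) against (245,213) predicted, and the stand hasn't moved. Carrying it to above the dark spot.

```bash
python3 -m jog '[{"delta_rot":[0,0,0],"travel":[0.02,0.0103,0],"grip":0.01},{"delta_rot":[0,0,0],"travel":[0.04,0.0206,0],"grip":0.01},{"delta_rot":[0,0,0],"travel":[0.04,0.0206,0],"grip":0.01},{"delta_rot":[0,0,0],"travel":[0.04,0.0206,0],"grip":0.01},{"delta_rot":[0,0,0],"travel":[0.04,0.0206,0],"grip":0.01},{"delta_rot":[0,0,0],"travel":[0.04,0.0206,0],"grip":0.01},{"delta_rot":[0,0,0],"travel":[0.04,0.0206,0],"grip":0.01},{"delta_rot":[0,0,0],"travel":[0.04,0.0206,0],"grip":0.01},{"delta_rot":[0,0,0],"travel":[0.04,0.0206,0],"grip":0.01},{"delta_rot":[0,0,0],"travel":[0.02,0.0103,0],"grip":0.01}]'
python3 -m jog '[{"delta_rot":[0,0,0],"travel":[0,0,0.015],"grip":0.01},{"delta_rot":[0,0,0],"travel":[0,0,0.02],"grip":0.01},{"delta_rot":[0,0,0],"travel":[0,0,0.015],"grip":0.01},{"delta_rot":[0,0,0],"travel":[0,0,0],"grip":0.01},{"delta_rot":[0,0,0],"travel":[0,0,0],"grip":0.01}]'
python3 - <<'E'
from h import *
to([.5357,.1646,.155])
a=save("side","pics/s5.png");b=save("top","pics/t5.png");s=cv2.imread("pics/s5.png")
o,t,M=st(); print(w2px(a,t+[0,0,-.059]),w2px(b,t+[0,0,-.059]),w2px(a,[.5494,.173,.09]))
cv2.imwrite("pics/c6.png",np.hstack([cv2.resize(s[130:220,270:360],(400,400),interpolation=2),cv2.resize(cv2.imread("pics/t5.png")[155:239,180:264],(400,400),interpolation=2)]))
E
```

```text
clock: 7.48
tool_pos: [0.5346, 0.167, 0.2082]
ee_rot: [0.603, 0.798, -0.001, -0.001]
ft_force: [-0.1, -0.8, -0.2]
grip_width: 0.0172
grasp_force: 49.3
clock: 8.1
tool_pos: [0.535, 0.165, 0.1595]
ee_rot: [0.603, 0.797, -0.0, -0.0]
ft_force: [0.8, -0.1, -0.4]
grip_width: 0.0174
grasp_force: 49.3
TCP [0.535  0.165  0.1595] need tool travel [-0.0006  0.0006  0.0045] yaw x,y [105.78  15.78] zdir [-2.e-04 -0.e+00 -1.e+00]
F [ 0.81 -0.14 -0.43] T [-0.026  0.026 -0.013] grip 0.017419259860392177 49.31433320045471 t 8.1
(np.float64(309.9322088680708), np.float64(163.29709596949243)) (np.float64(223.90832715179846), np.float64(197.4147933405438)) (np.float64(315.9034122594193), np.float64(166.4289467493103))
```

View pics/c6.png

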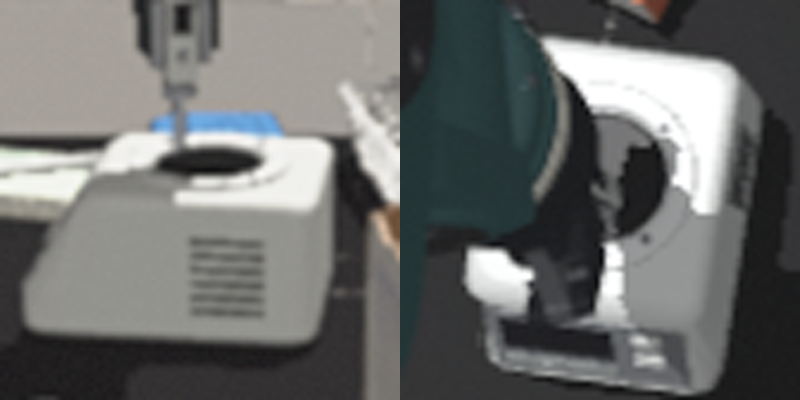

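The tip is at about side px (311,163), over the left part of the insert as intended. Lowering in small steps to feel the face.

```bash
python3 -m jog '[{"delta_rot":[0,0,0],"travel":[-0.0005,0.0005,0.003],"grip":0.01},{"delta_rot":[0,0,0],"travel":[0,0,0.003],"grip":0.01},{"delta_rot":[0,0,0],"travel":[0,0,0.001],"grip":0.01},{"delta_rot":[0,0,0],"travel":[0,0,0],"grip":0.01},{"delta_rot":[0,0,0],"travel":[0,0,0],"grip":0.01}]'
for i in 1; do python3 -m jog '[{"delta_rot":[0,0,0],"travel":[0,0,0.0005],"grip":0.01},{"delta_rot":[0,0,0],"travel":[0,0,0.0005],"grip":0.01},{"delta_rot":[0,0,0],"travel":[0,0,0],"grip":0.01}]';done
```

```text
clock: 8.82
tool_pos: [0.5357, 0.1647, 0.1524]
ee_rot: [0.603, 0.797, 0.0, 0.0]
ft_force: [-0.2, -0.0, -0.4]
grip_width: 0.0173
grasp_force: 49.3
clock: 9.2
tool_pos: [0.5356, 0.1647, 0.1513]
ee_rot: [0.603, 0.798, 0.0, -0.0]
ft_force: [-0.5, -0.6, -1.6]
grip_width: 0.0174
grasp_force: 49.3
```

```bash
python3 -m jog '[{"delta_rot":[0,0,0],"travel":[0,0,0.0005],"grip":0.01},{"delta_rot":[0,0,0],"travel":[0,0,0.0005],"grip":0.01},{"delta_rot":[0,0,0],"travel":[0,0,0],"grip":0.01}]'
```

```text
clock: 9.57
tool_pos: [0.5356, 0.1647, 0.1503]
ee_rot: [0.603, 0.797, -0.0, -0.0]
ft_force: [-0.3, 0.1, 0.2]
grip_width: 0.0173
grasp_force: 49.3
```

```bash
python3 -m jog '[{"delta_rot":[0,0,0],"travel":[0,0,0.0005],"grip":0.01},{"delta_rot":[0,0,0],"travel":[0,0,0.0005],"grip":0.01},{"delta_rot":[0,0,0],"travel":[0,0,0],"grip":0.01}]'
```

```text
clock: 9.95
tool_pos: [0.5356, 0.1647, 0.1492]
ee_rot: [0.603, 0.797, -0.0, -0.0]
ft_force: [-0.4, -0.2, -0.8]
grip_width: 0.0173
grasp_force: 49.3
```

```bash
python3 -m jog '[{"delta_rot":[0,0,0],"travel":[0,0,0.0005],"grip":0.01},{"delta_rot":[0,0,0],"travel":[0,0,0.0005],"grip":0.01},{"delta_rot":[0,0,0],"travel":[0,0,0],"grip":0.01}]'
```

```text
clock: 10.32
tool_pos: [0.5356, 0.1647, 0.1483]
ee_rot: [0.603, 0.798, 0.0, -0.0]
ft_force: [-0.2, 0.2, -1.5]
grip_width: 0.017
grasp_force: 49.3
```

```bash
python3 -m jog '[{"delta_rot":[0,0,0],"travel":[0,0,0.0005],"grip":0.01},{"delta_rot":[0,0,0],"travel":[0,0,0.0005],"grip":0.01},{"delta_rot":[0,0,0],"travel":[0,0,0],"grip":0.01}]'
```

```text
clock: 10.7
tool_pos: [0.5357, 0.1648, 0.1473]
ee_rot: [0.603, 0.798, 0.0, 0.0]
ft_force: [-0.6, -0.8, -0.5]
grip_width: 0.0177
grasp_force: 49.3
```

```bash
python3 -m jog '[{"delta_rot":[0,0,0],"travel":[0,0,0.0005],"grip":0.01},{"delta_rot":[0,0,0],"travel":[0,0,0.0005],"grip":0.01},{"delta_rot":[0,0,0],"travel":[0,0,0],"grip":0.01}]'
```

```text
clock: 11.08
tool_pos: [0.5357, 0.1648, 0.1463]
ee_rot: [0.603, 0.798, 0.0, 0.0]
ft_force: [1.6, 0.7, -0.4]
grip_width: 0.0171
grasp_force: 49.3
```

```bash
python3 -m jog '[{"delta_rot":[0,0,0],"travel":[0,0,0.0005],"grip":0.01},{"delta_rot":[0,0,0],"travel":[0,0,0.0005],"grip":0.01},{"delta_rot":[0,0,0],"travel":[0,0,0],"grip":0.01}]'
```

```text
clock: 11.45
tool_pos: [0.5357, 0.1648, 0.1453]
ee_rot: [0.603, 0.798, 0.0, 0.0]
ft_force: [1.4, 2.9, -0.3]
grip_width: 0.0178
grasp_force: 49.3
```

```bash
python3 -m jog '[{"delta_rot":[0,0,0],"travel":[0,0,0.0005],"grip":0.01},{"delta_rot":[0,0,0],"travel":[0,0,0.0005],"grip":0.01},{"delta_rot":[0,0,0],"travel":[0,0,0],"grip":0.01}]'
```

```text
clock: 11.82
tool_pos: [0.5357, 0.1648, 0.1443]
ee_rot: [0.603, 0.798, 0.0, -0.0]
ft_force: [1.6, 3.8, 0.5]
grip_width: 0.0175
grasp_force: 49.3
```

The tip dropped in without any face contact, and a lateral force of about (1.6,3.8) N shows it rubbing the well's wall. I'll centre it by moving with the force.

```bash
python3 -m jog '[{"delta_rot":[0,0,0],"travel":[0.0007,0.0005,0],"grip":0.01},{"delta_rot":[0,0,0],"travel":[0,0,0.001],"grip":0.01},{"delta_rot":[0,0,0],"travel":[0,0,0.001],"grip":0.01},{"delta_rot":[0,0,0],"travel":[0,0,0],"grip":0.01}]'
```

```text
clock: 12.32
tool_pos: [0.5358, 0.1654, 0.1421]
ee_rot: [0.603, 0.797, -0.0, -0.0]
ft_force: [0.4, 0.1, 0.2]
grip_width: 0.0177
grasp_force: 49.2
```

```bash
python3 -m jog '[{"delta_rot":[0,0,0],"travel":[0,0,0.001],"grip":0.01},{"delta_rot":[0,0,0],"travel":[0,0,0.001],"grip":0.01},{"delta_rot":[0,0,0],"travel":[0,0,0],"grip":0.01}]'; python3 -c "
from h import *
to([0.536,.166,.119])"
```

```text
clock: 12.7
tool_pos: [0.5359, 0.1655, 0.1402]
ee_rot: [0.603, 0.798, -0.0, -0.0]
ft_force: [-0.6, -0.2, -0.9]
grip_width: 0.0175
grasp_force: 49.2
TCP [0.5359 0.1655 0.1402] need tool travel [0.0005 0.0003 0.0212] yaw x,y [105.78  15.78] zdir [-1.e-04 -1.e-04 -1.e+00]
F [-0.61 -0.23 -0.94] T [ 0.057  0.038 -0.014] grip 0.01749267719940592 49.23706769943237 t 12.7
```

```bash
python3 -m jog '[{"delta_rot":[0,0,0],"travel":[0.0005,0.0003,0.002],"grip":0.01},{"delta_rot":[0,0,0],"travel":[0,0,0.002],"grip":0.01},{"delta_rot":[0,0,0],"travel":[0,0,0.002],"grip":0.01},{"delta_rot":[0,0,0],"travel":[0,0,0.002],"grip":0.01},{"delta_rot":[0,0,0],"travel":[0,0,0],"grip":0.01}]'
```

```text
clock: 13.32
tool_pos: [0.536, 0.1661, 0.1321]
ee_rot: [0.603, 0.797, -0.0, -0.0]
ft_force: [-0.1, -0.8, -0.6]
grip_width: 0.0177
grasp_force: 49.2
```

```bash
python3 -m jog '[{"delta_rot":[0,0,0],"travel":[0,0,0.002],"grip":0.01},{"delta_rot":[0,0,0],"travel":[0,0,0.002],"grip":0.01},{"delta_rot":[0,0,0],"travel":[0,0,0.002],"grip":0.01},{"delta_rot":[0,0,0],"travel":[0,0,0.002],"grip":0.01},{"delta_rot":[0,0,0],"travel":[0,0,0],"grip":0.01}]'
```

```text
clock: 13.95
tool_pos: [0.536, 0.1661, 0.1241]
ee_rot: [0.603, 0.798, -0.0, -0.0]
ft_force: [0.6, 0.2, -0.3]
grip_width: 0.0174
grasp_force: 49.2
```

No wall contact now. About 7 mm is left before the collar reaches the face.

```bash
python3 -m jog '[{"delta_rot":[0,0,0],"travel":[0,0,0.002],"grip":0.01},{"delta_rot":[0,0,0],"travel":[0,0,0.002],"grip":0.01},{"delta_rot":[0,0,0],"travel":[0,0,0.001],"grip":0.01},{"delta_rot":[0,0,0],"travel":[0,0,0.0005],"grip":0.01},{"delta_rot":[0,0,0],"travel":[0,0,0],"grip":0.01}]'
```

```text
clock: 14.58
tool_pos: [0.5361, 0.1661, 0.1188]
ee_rot: [0.603, 0.797, 0.0, 0.0]
ft_force: [0.5, 0.0, 0.1]
grip_width: 0.0172
grasp_force: 49.2
```

```bash
python3 -m jog '[{"delta_rot":[0,0,0],"travel":[0,0,0.0005],"grip":0.01},{"delta_rot":[0,0,0],"travel":[0,0,0.0005],"grip":0.01},{"delta_rot":[0,0,0],"travel":[0,0,0],"grip":0.01}]'
```

```text
clock: 14.95
tool_pos: [0.5362, 0.1661, 0.1182]
ee_rot: [0.603, 0.798, 0.0, 0.0]
ft_force: [-2.7, -1.4, 6.2]
grip_width: 0.0173
grasp_force: 50.3
```

```bash
python3 -m jog '[{"delta_rot":[0,0,0],"travel":[0,0,0.0005],"grip":0.01},{"delta_rot":[0,0,0],"travel":[0,0,0],"grip":0.01}]'
```

```text
clock: 15.2
tool_pos: [0.5362, 0.1661, 0.1182]
ee_rot: [0.603, 0.798, 0.0, 0.0]
ft_force: [-3.6, -1.5, 13.7]
grip_width: 0.0177
grasp_force: 51.3
```

The collar is down: firm upward contact at z=0.1182. I'll relieve the pressure and release gently.

```bash
python3 -m jog '[{"delta_rot":[0,0,0],"travel":[0,0,-0.0005],"grip":0.01},{"delta_rot":[0,0,0],"travel":[0,0,0],"grip":0.02},{"delta_rot":[0,0,0],"travel":[0,0,0],"grip":0.03},{"delta_rot":[0,0,0],"travel":[0,0,0],"grip":0.045},{"delta_rot":[0,0,0],"travel":[0,0,0],"grip":0.055},{"delta_rot":[0,0,0],"travel":[0,0,0],"grip":0.055}]'
python3 -m jog '[{"delta_rot":[0,0,0],"travel":[0,0,-0.01],"grip":0.055},{"delta_rot":[0,0,0],"travel":[0,0,-0.02],"grip":0.055},{"delta_rot":[0,0,0],"travel":[0,0,-0.03],"grip":0.055},{"delta_rot":[0,0,0],"travel":[0,0,-0.03],"grip":0.055},{"delta_rot":[0,0,0],"travel":[0,0,-0.03],"grip":0.055},{"delta_rot":[0,0,0],"travel":[-0.05,0,0],"grip":0.055},{"delta_rot":[0,0,0],"travel":[-0.05,0,0],"grip":0.055},{"delta_rot":[0,0,0],"travel":[-0.05,0,0],"grip":0.055},{"delta_rot":[0,0,0],"travel":[-0.05,0,0],"grip":0.055},{"delta_rot":[0,0,0],"travel":[0,0,0],"grip":0.055}]'
python3 - <<'E'
from h import *
a=save("side","pics/s7.png");b=save("top","pics/t7.png");s=cv2.imread("pics/s7.png")
for z in(.09,.15): print(w2px(a,[.5362,.1661,z]),w2px(b,[.5362,.1661,z]))
cv2.imwrite("pics/c7.png",np.hstack([cv2.resize(s[130:310,190:370],(400,400),interpolation=2),cv2.resize(cv2.imread("pics/t7.png")[155:239,180:264],(400,400),interpolation=2)]))
E
```

```text
clock: 15.95
tool_pos: [0.5361, 0.1661, 0.1177]
ee_rot: [0.603, 0.798, -0.0, -0.0]
ft_force: [-0.4, -0.0, -0.2]
grip_width: 0.0551
grasp_force: 0.0
clock: 17.2
tool_pos: [0.5911, -0.0293, 0.238]
ee_rot: [0.605, 0.796, -0.0, 0.0]
ft_force: [-0.0, -0.1, 0.1]
grip_width: 0.0548
grasp_force: 0.0
(np.float64(310.4343941353919), np.float64(167.35388941668717)) (np.float64(224.57122589838173), np.float64(197.5299482922638))
(np.float64(309.9187932657968), np.float64(143.58159349623165)) (np.float64(218.0097736961269), np.float64(194.29329936536138))
```

View pics/c7.png

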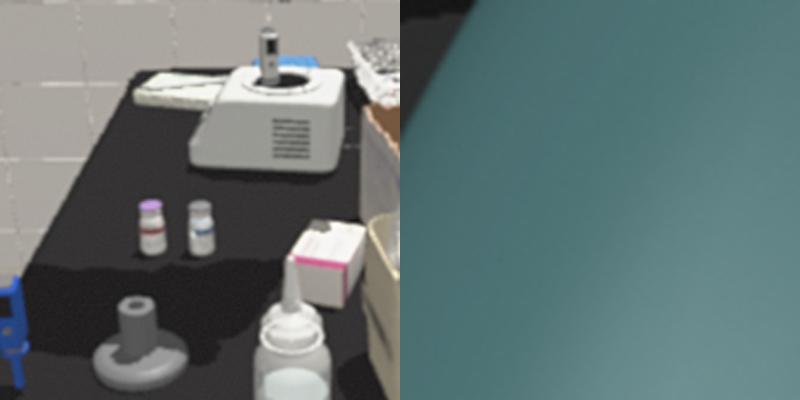

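The probe stands upright in the insert with its top at side px (310.6,143.5), against (309.9,143.6) predicted for fully home. The stand, vials and boxes haven't moved. I'll take one closer look at the collar.

```bash
python3 -m jog '[{"delta_rot":[0,0,0],"travel":[-0.05,0,0],"grip":0.055},{"delta_rot":[0,0,0],"travel":[-0.05,0,0],"grip":0.055},{"delta_rot":[0,0,0],"travel":[-0.05,0,0],"grip":0.055},{"delta_rot":[0,0,0],"travel":[-0.05,0,0],"grip":0.055},{"delta_rot":[0,0,0],"travel":[0,0,0],"grip":0.055}]'
python3 - <<'E'
from h import *
a=save("side","pics/s8.png");b=save("top","pics/t8.png");s=cv2.imread("pics/s8.png")
cv2.imwrite("pics/c8.png",np.hstack([cv2.resize(s[135:185,285:335],(400,400),interpolation=2),cv2.resize(cv2.imread("pics/t8.png")[165:225,195:255],(400,400),interpolation=2)]))
E
```

```text
clock: 17.92
tool_pos: [0.6453, -0.2204, 0.2372]
ee_rot: [0.604, 0.797, -0.0, -0.0]
ft_force: [-0.6, 0.6, -0.8]
grip_width: 0.0554
grasp_force: 0.0
```

View pics/c8.png

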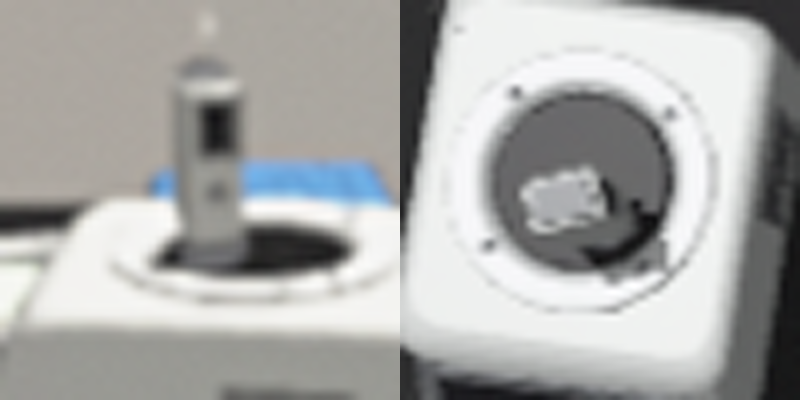

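The collar is down at the insert's face (side crop about (213,250)), and in the top view the handle sits upright over the well at px (219,195), as predicted.

```bash
python3 -c "
from station import env
print(env.hand_in())"
```

```text
the job is handed in; nothing more can be done
None
```

The white probe is in the checker's test well, pushed home and upright with its collar down on the face, and let go. The well showed in the top picture, so I lowered the tip straight in without sliding it over the face. The stand and the things around it look unmoved, and I've handed the job in (no verdict shown).

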